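# Push a key blank under the sprung hopper lid

## Task

Hold the hopper's spring-closed lid open by pressing its press bar down with one fingertip and, keeping it down, push the steel key blank lying in the channel under the lid with the other fingertip until it drops into the hopper. Then let the lid spring shut and move clear. Grip and lift nothing, and leave the other things on the stand and bench where they are.

Things in the scene. Friction and masses are not known exactly. Their poses are not given: they have to be found in the camera images.
- hopper: Fixed steel feed stand with a green sheet-metal hopper at its far end. Origin: on the bench (z = 0) below the hinge, 2 mm behind the lid's front skirt; x = push direction, from deck into hopper; y left; z up. In this frame, mm: deck top z = 60, x -175 to -22, y -195 to 60. A channel along x, centred at y = -40, lies between two rails 5 high, 34 apart, x -158 to -24. Deck right of y = -75: shelf for bystanders.
- mouth (a point): Centre of the deck's drop edge (hopper frame -22, -40, 60 mm): the blank tips in once its middle is past here, and has surely dropped when its rear end is. Beyond it lies the hopper pit: hopper frame x -22 to 114, y -68 to -12, floor at z = 6; walls up to z = 60 (74 from x = 0 on).
- lid (a joint): Hinge of the hopper lid, rad: 0 shut, 0.75 fully open (stop). Pressing the bar left of the hinge swings the cover right of it up; a spring shuts it (at the bar about 4 N when shut, 6 to 7 N open). From 0.5 on, the skirt clears the blank; at 0.6 the cover's right edge is about 115 mm above the bench. The blank cannot push it open.
- lid_hinge (a point): Point on the lid's hinge shaft (hopper frame 0, 0, 78 mm). The shaft has radius 4 mm and runs along the hopper's x from x = -167 to 121 mm, between brackets 14 mm wide (y) and 6 mm thick at x = -168 and x = 122, up to z = 85. Aluminium cover, shut: level at z = 78, x -5 to 117, y -73 to -1, 3 mm thick.
- skirt (a point): Middle of the lower edge of the lid's front skirt, a plate x -6 to -2, y -59 to -23 mm (hopper frame) that hangs to 5 mm above the deck when shut and blocks the blank. It swings up in its own plane, so x stays -6 to -2: a vertical finger must stop short of it; the 16 mm of pit before it leave room to push the blank's rear end just over the drop edge.
- press_bar (a point): Middle of the top of the steel press bar: plate 150 mm long (hopper frame x -164 to -14), 32 wide, 4 thick. Lid shut: slopes up to the left at 0.6 rad, this point at y = 32, z = 85, outer edge at y = 45, z = 94. Pressed to lid = 0.6 rad: level, y 14 to 46, top at z = 66 (6 mm above the deck). A fingertip can slide along it in x while holding it down.
- blank: The key blank to push: a plain steel block 60 x 28 x 16 mm, 0.2 kg, lying flat in the channel before the lid. Origin: centre of its underside; x along its length (along the channel).
- spare_blank: Bystander: an identical steel block 60 x 28 x 16 mm on the right part of the deck, outside the channel. Origin: centre of its underside.
- bush: Bystander: brass bush, diameter 36 mm, height 30 mm, upright on the right part of the deck. Origin: centre of its underside.
- hex_nut: Bystander: dark steel hexagon nut, 32 mm across corners, 13 mm high, on the right part of the deck. Origin: centre of its underside.
- oil_bottle: Bystander: green oil bottle, diameter 60 mm, height 170 mm, on the bench to the left. Origin: centre of its underside.
- spanner: Bystander: spanner lying on the bench to the left. Origin: under the tool.
- hammer: Bystander: hammer lying on the bench to the right. Origin: under the tool.
- mug: Bystander: white mug, about 80 mm across and 90 mm high, on the bench to the left. Origin: centre of its underside.
Not all that is in view belongs to the job. Leave any brown or green look-alike of the blank alone.

How it is judged:
By the outcome, as a careful person would: the job done as asked, in the order asked, and still so for the second after the job is handed in, with the robot touching nothing.
It also fails if it takes over 35 s, if anything falls off the work surface, if the arm or the gripper's body presses on something with over 40 N, if the wrist force passes 120 N, or if a joint passes its speed limit or range.

## Robot

A 6-joint arm with a two-finger parallel gripper is mounted at the origin on the work surface. World frame = base frame: x ahead of the robot, y to its left, z up, the work surface at z = 0. Lengths are in m, angles in degrees, forces in N, time in s.
With the tool pointing down it reaches from about 0.35 to 0.875 m from the base axis. Payload 4.2 kg.
Tool frame: the origin (TCP) lies midway between the tips of the shut fingers; the grasp point (between the pads) lies 19 mm behind it; y points along the fingers, z is the direction in which the jaws open and shut, and the axes are right-handed (so a half turn about y gives the same grasp; the last joint's range is limited). The gripper opens to 87 mm and grips with 3 to 60 N. Pads are 19 mm wide; open, the fingers measure 117 mm over their backs; the gripper's body (75 mm by 190 mm) begins 51 mm behind the grasp point.
Start: joints at [-61.845, 22.042, 0.453, 0, -68.411, -14.817], TCP at [0.144, -0.608, 0.223] pointing down, gripper open.
Joint ranges: [-179.83, 179.83], [-69.29, 118.12], [-61.27, 80.66], [-181.25, 117.63], [-171.15, -9.14], [-177.46, 177.46]. Speed limits (degrees/s): [159.86, 159.86, 180, 180, 180, 180].

## Interface

Orientations are given as [roll, pitch, yaw] about the fixed x, y, z axes, in that order (R = Rz(yaw) Ry(pitch) Rx(roll)).
In Python, from workcell import env gives the robot as it stands. The module is installed in compiled form; this text tells all that it offers. Calls block until the motion is done:
- env.goto(position, orientation): joint-space move of the TCP to a pose.
- env.move_straight(position, rotation=None, rate=0.15, force_limit=None): straight line of the TCP; rotation=None keeps the orientation; rate is the mean speed in m/s. With force_limit (N) it stops when the force on the tool has changed by that much, and returns True; else False.
- env.set_joints(angles): joint-space move.
- env.gripper_to(opening, grasp_force=None): opening from 0.0 (shut) to 1.0 (fully open); grasp_force is the grip in N (None keeps the last); returns when the fingers have stopped.
- env.dwell(seconds).
- env.inverse_kinematics(position, orientation): joint angles nearest the present ones, or None.
- env.read_state(): the state.
- env.grab_frame(name): name is "scene" or "top" or "wrist"; returns a dict with "image" (420x560x3 uint8, blue, green, red), "fx", "fy", "cx", "cy" (pixels), "position" and "orientation" of the camera in the world. Camera axes: x right, y up, looking along -z (the intrinsics and any distortion apply to the point x, -y, -z); pixel columns grow to the right and rows downward; lengths in m; the calibration is good to about 2 mm. A picture is of the moment at which its call begins. There is no depth.
A pose or a line that the arm cannot do raises env.Unreachable and nothing moves.
- env.close_job(): hands the job in, once; it reports no verdict.
Trained networks look in a picture, given as the dict that the camera call returned (one of the last four; its "shot" number tells which), for a name from the list of things; names that differ only in an ending like _2 or _b are one class to them, and where a whole thing is asked for, a point or a joint stands for the part that bears it (a point fixed in the world has none). Each returns a list of dicts, best first, with "score" (0 to 1); they miss things now and then, are a little off and sometimes report something else, mostly with a low value. They report only what shows in the picture. A call takes as long as a camera call. They do not tell look-alikes from the thing itself.
- env.search_frame(picture, thing): "xyz" ([x, y, z] in m, in world coordinates, good to about 4 mm: the middle of the surface that is visible of it).
- env.trace(picture, thing): "mask" (420x560 bool, what is visible of it).
The state is a dict: "clock": time; "joint_positions": joint angles; "qvel": joint speeds; "joint_torque": joint torques, N m; "position": TCP position; "tool_rot": TCP orientation; "force": force on the tool from outside, world axes, zero at the start; "wrist_torque": the same for the moment, N m; "opening": opening from 0.0 (shut) to 1.0 (fully open).
Only numpy, scipy, OpenCV 4.12 (cv2) and the standard library are available. Lean on these libraries where they do the work, as an engineer would, in place of code of your own. Each camera call takes 0.05 s, during which the arm holds its last target.

## Working session

There is one attempt and no reset: what is moved stays moved. The work goes in short steps, each a Python script; the robot and the scene stay as the last script left them, time stands still between calls to the robot, and variables do not carry over. Pictures are saved under pics/ and viewed, and the job is handed in when it is done.

```bash
mkdir -p pics; ls
python3 - <<'E'
from workcell import env
import cv2
s=env.read_state(); print(s)
for n in ["scene","top","wrist"]:
    p=env.grab_frame(n); cv2.imwrite(f"pics/{n}0.png",p["image"])
    print(n,p["fx"],p["fy"],p["cx"],p["cy"],p["position"],p["orientation"],p["shot"],[k for k in p])
    for t in ["hopper","blank","press_bar","skirt","bush","hex_nut","lid_hinge","mug","oil_bottle"] if n!="wrist" else []:
        print(t,[(d["score"],d["xyz"]) for d in env.search_frame(p,t)])
E
```

```text
pics
{'clock': 0.0, 'joint_positions': array([-6.18452799e+01,  2.20897707e+01,  3.80884692e-01, -2.85418631e-02,
       -6.84094869e+01, -1.48175499e+01]), 'qvel': array([ 0.06208409, -0.03928681, -0.03463569, -0.0720667 ,  0.0532154 ,
       -0.109614  ]), 'joint_torque': array([ 2.27789542e-05, -3.90667534e+01,  1.87407088e+01,  4.22013760e+00,
        1.09680853e-02, -2.03557165e-04]), 'position': array([ 0.14407129, -0.60756555,  0.22147873]), 'tool_rot': array([-8.98787795e+01,  4.63782985e-03,  1.33266451e+01]), 'force': array([-0.10221612,  1.09273146, -0.00280235]), 'wrist_torque': array([ 0.00998109, -0.00113537,  0.00695254]), 'opening': 0.9984146200845806}
scene 514.1988598506792 514.1988598506792 273.64939735535245 209.51617478971548 [ 1.38978588 -0.01778069  1.064797  ] [40.22651746  1.10825014 88.38000633] 1 ['image', 'fx', 'fy', 'cx', 'cy', 'position', 'orientation', 'shot']
hopper [(0.83, [0.6185, -0.0078, 0.0573]), (0.35, [0.5422, 0.3936, 0.0923])]
blank [(0.83, [0.7528, -0.1148, 0.0182]), (0.8, [0.4217, -0.0885, 0.0151]), (0.75, [0.6005, 0.15, 0.0199]), (0.63, [0.5
[... 892 characters left out ...]
(0.59, [0.6691, 0.0284, 0.0834]), (0.47, [0.7202, 0.4019, 0.0423])]
skirt [(0.6, [0.6682, 0.0259, 0.0792]), (0.6, [0.5755, -0.0221, 0.0719])]
bush [(0.65, [0.5919, -0.1394, 0.0887]), (0.44, [0.5898, -0.0134, 0.0611])]
hex_nut [(0.55, [0.555, -0.1713, 0.0727])]
lid_hinge [(0.82, [0.5927, -0.0163, 0.0606]), (0.62, [0.4899, -0.4793, 0.0209])]
mug [(0.78, [0.7207, 0.4012, 0.0421]), (0.64, [0.5759, -0.0237, 0.0771])]
oil_bottle [(0.83, [0.5186, 0.3877, 0.1119])]
wrist 343.1224108616399 343.1224108616399 282.63966581635077 210.09349490751805 [ 0.06639623 -0.62496982  0.3852236 ] [-1.68685669e+01 -3.94255944e-02  1.03356358e+02] 3 ['image', 'fx', 'fy', 'cx', 'cy', 'position', 'orientation', 'shot']
```

View pics/scene0.png

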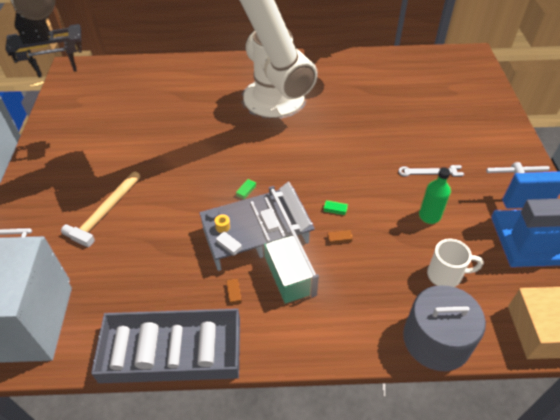

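View pics/top0.png

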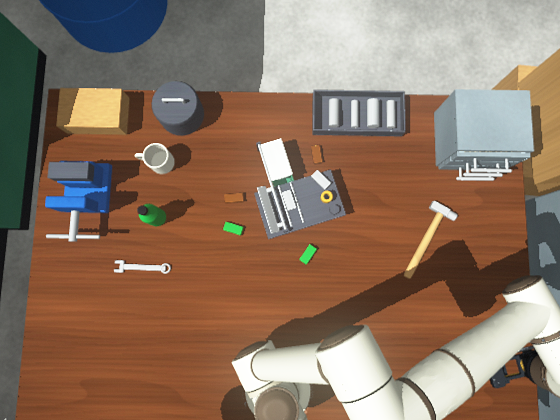

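Run:
```python
import cv2
a=cv2.imread("pics/top0.png"); cv2.imwrite("pics/topc.png",cv2.resize(a[60:330,230:380][20:170],None,fx=5,fy=4,interpolation=cv2.INTER_CUBIC))
a=cv2.imread("pics/scene0.png"); cv2.imwrite("pics/scenec.png",cv2.resize(a[200:330,190:350],None,fx=4.5,fy=4.5,interpolation=cv2.INTER_CUBIC))
```

```text
(no output)
```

View pics/topc.png

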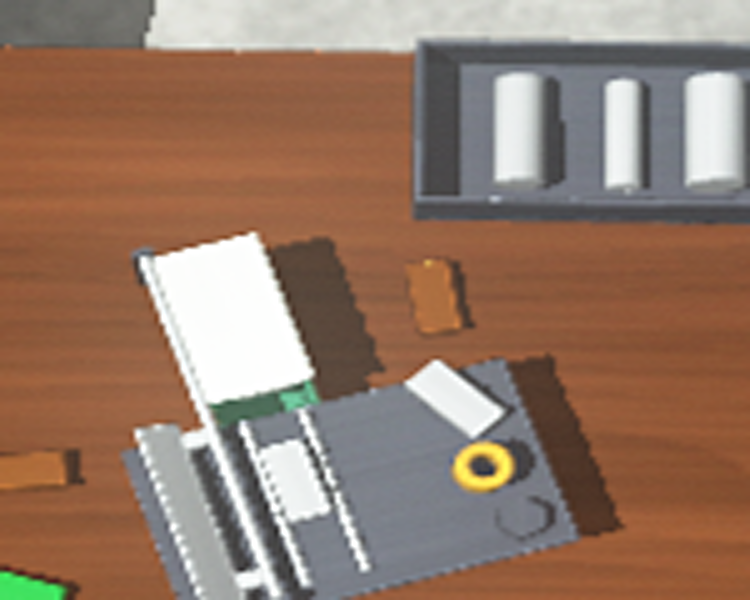

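View pics/scenec.png

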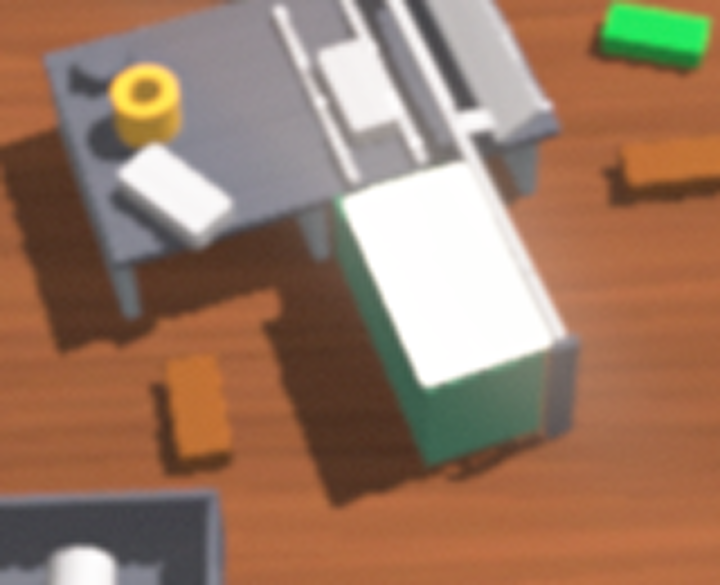

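The blank is the pale steel block between the two rails, at top (289,199) and scene (272,220). These could be mistaken for it:
- **Spare blank:** the white block outside the channel, scene (229,243) and top (320,180).
- **Brown look-alikes:** scene (234,290) and (340,237).
- **Green look-alikes:** scene (246,188) and (335,208).

Next I'll get a rough pose from the deck corners, then a close-up with the wrist camera.

```bash
cat > h.py <<'E'
from workcell import env
import numpy as np, cv2
from scipy.spatial.transform import Rotation as R
def rot(p): return R.from_euler('xyz',p["orientation"],degrees=True).as_matrix()
def unproj(p,u,v,z):
    d=rot(p)@np.array([(u-p["cx"])/p["fx"],-(v-p["cy"])/p["fy"],-1])
    o=np.array(p["position"]); return o+d*(z-o[2])/d[2]
def proj(p,X):
    c=(np.atleast_2d(X)-np.array(p["position"]))@rot(p)
    return np.stack([p["cx"]+p["fx"]*c[:,0]/-c[:,2], p["cy"]-p["fy"]*c[:,1]/-c[:,2]],1)
def H2W(h,P):  # h=(x,y,yawdeg), P mm
    P=np.atleast_2d(P)/1000.; M=R.from_euler('z',h[2],degrees=True).as_matrix()
    return P@M.T+np.array([h[0],h[1],0])
E
python3 - <<'E'
from h import *
p=env.grab_frame("top")
a=unproj(p,255,193.75,.06);b=unproj(p,330.4,170,.06);c=unproj(p,345.6,213.75,.06)
print(a,b,c)
d=a-b; yaw=np.degrees(np.arctan2(-d[0],d[1])); print(yaw, np.linalg.norm(a-b))
# origin: a is (-22,60), b (-22,-195)
M=R.from_euler('z',yaw,degrees=True).as_matrix()
o=((a-M@[-.022,.06,.06])+(b-M@[-.022,-.195,.06]))/2; print(o)
h=(o[0],o[1],yaw)
t=H2W(h,[[-115,-10,220]])[0]
for y in (yaw,yaw+180): print(t,env.inverse_kinematics(t,[-90,0,y]))
E
```

```text
[0.60157789 0.0801942  0.06      ] [ 0.68235559 -0.15712922  0.06      ] [ 0.54297183 -0.20489586  0.06      ]
18.79701625618739 0.25069392472687513
[6.41043788e-01 3.25212102e-02 5.55111512e-17]
[ 0.53539936 -0.01400034  0.22      ] [ 1.58616307e+01  1.34520207e+01 -1.23418731e+01 -2.54444375e-14
 -6.42061061e+01 -8.70646145e+01]
[ 0.53539936 -0.01400034  0.22      ] [ 1.58616307e+01  1.34520207e+01 -1.23418731e+01  2.54444375e-14
 -6.42061061e+01  9.29353855e+01]
```

Run:
```python
from h import *
h=(.6410,.0325,18.8)
t=H2W(h,[[-135,-5,230]])[0]
env.goto(t,[-90,0,h[2]])
env.gripper_to(0.632)
p=env.grab_frame("wrist"); cv2.imwrite("pics/w1.png",p["image"])
s=env.read_state();print(s["clock"],s["position"],s["tool_rot"],s["opening"],s["force"])
import pickle; pickle.dump(p,open("w1.pkl","wb"))
for t in ["blank","spare_blank","press_bar","lid_hinge","skirt"]:
    print(t,[(d["score"],d["xyz"]) for d in env.search_frame(p,t)])
im=cv2.resize(p["image"],None,fx=1.42,fy=1.42,interpolation=cv2.INTER_CUBIC)
cv2.imwrite("pics/w1b.png",im)
```

```text
4.4667 [ 0.51480201 -0.01574355  0.23000475] [-9.00009189e+01  9.79979491e-04  1.88005415e+01] 0.6322664121750952 [-0.4075233   0.13239059 -0.0847076 ]
blank [(0.94, [0.4933, 0.1473, 0.0135]), (0.9, [0.5884, 0.1383, 0.0218]), (0.75, [0.4158, -0.0873, 0.017]), (0.69, [0.575, -0.026, 0.0755])]
spare_blank [(0.58, [0.627, -0.1374, 0.0804])]
press_bar [(0.88, [0.5642, 0.021, 0.0829]), (0.65, [0.5904, -0.1362, 0.0882])]
lid_hinge [(0.89, [0.5525, -0.043, 0.0594])]
skirt [(0.94, [0.5605, 0.0213, 0.081])]
```

View pics/w1b.png

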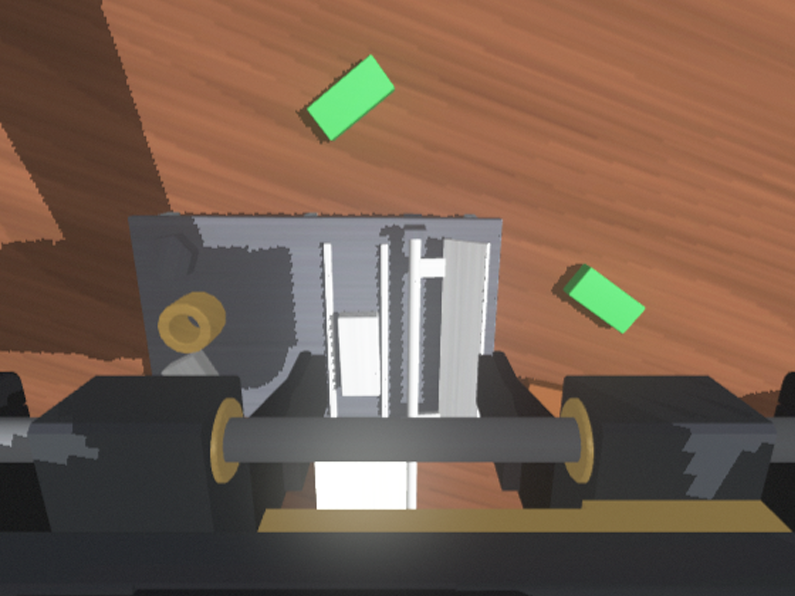

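The view shows the blank between the rails at scaled (360,355), the press bar at (463,330), the shaft at (414,...) and the deck's rear edge at row 217. I'll overlay the model to refine the pose.

```bash
cat > ov.py <<'E'
from h import *
import sys,pickle
def overlay(p,h,blank=None):
    s=3
    im=cv2.resize(p["image"],None,fx=s,fy=s,interpolation=cv2.INTER_CUBIC)
    def line(A,B,c):
        t=np.linspace(0,1,30)[:,None]; P=np.array(A)*(1-t)+np.array(B)*t
        q=proj(p,H2W(h,P))*s+s/2
        for u,v in q: cv2.circle(im,(int(u),int(v)),1,c,-1)
    r=(0,0,255);g=(0,255,0);b=(255,0,0);m=(255,0,255)
    line((-175,-195,60),(-175,60,60),r);line((-175,-195,60),(-22,-195,60),r);line((-175,60,60),(-22,60,60),r)
    for y in(-57,-23): line((-158,y,65),(-24,y,65),g)
    line((-158,-57,65),(-158,-23,65),g)
    c,si=np.cos(.6),np.sin(.6)
    for d in(-16,16): line((-164,32+d*c,85+d*si),(-14,32+d*c,85+d*si),m)
    line((-164,32-16*c,85-16*si),(-164,32+16*c,85+16*si),m)
    line((-14,32-16*c,85-16*si),(-14,32+16*c,85+16*si),m)
    line((-167,0,82),(121,0,82),b)
    line((-5,-73,78),(117,-73,78),r);line((-5,-73,78),(-5,-1,78),r)
    if blank:
        x,y=blank
        for a,bb in [((-30,-14),(30,-14)),((30,-14),(30,14)),((30,14),(-30,14)),((-30,14),(-30,-14))]:
            line((x+a[0],y+a[1],76),(x+bb[0],y+bb[1],76),(0,128,255))
    return im
E
python3 - <<'E'
from ov import *
p=pickle.load(open("w1.pkl","rb"))
h0=(.6410,.0325,18.8)
pts=[((130,217),(-175,-195,60)),((502,218),(-175,60,60))]
from scipy.optimize import least_squares
uv=np.array([a for a,_ in pts])/1.42
f=lambda h:(proj(p,H2W(h,[b for _,b in pts]))-uv).ravel()
r=least_squares(f,h0,x_scale=[.01,.01,1]);h=r.x;print(h,r.fun)
# blank top corners
bl=[(340,317),(379,317),(383,396),(342,394)]
M=R.from_euler('z',h[2],degrees=True).as_matrix()
for u,v in bl: print((M.T@(unproj(p,u/1.42,v/1.42,.076)-[h[0],h[1],0]))*1000)
im=overlay(p,h,(-110,-40)); cv2.imwrite("pics/ov1.png",im[430:1000,250:1050])
E
```

```text
[ 0.64317043  0.03961978 18.69009575] [-1.22281223  0.19508602  1.22473919  0.07715089]
[-109.24075236  -51.60174598   76.        ]
[-109.29583279  -24.80630067   76.        ]
[-48.90310031 -22.57911763  76.        ]
[-50.45312216 -52.17063425  76.        ]
```

View pics/ov1.png

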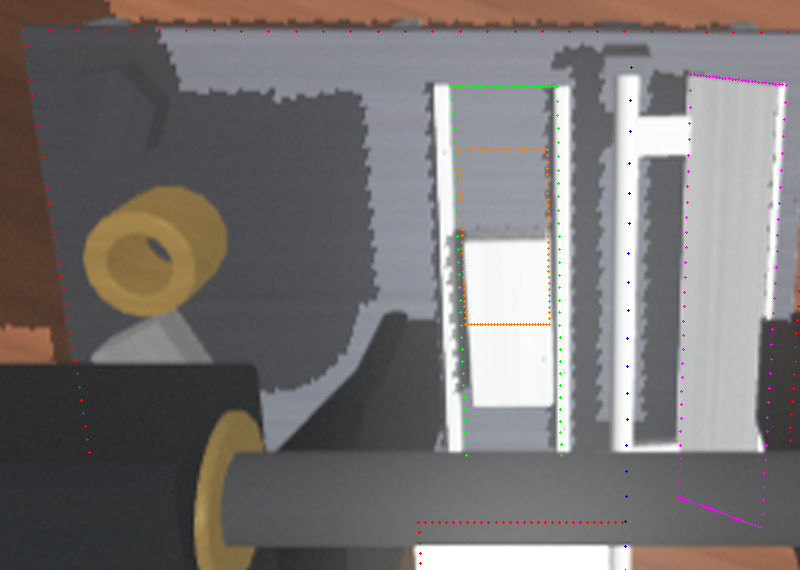

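Run:
```python
from ov import *
h=(.6433,.0390,18.5); rpy=[-90,0,h[2]]
W=lambda x,z:H2W(h,[[x,-5,z]])[0]
env.goto(W(-130,125),rpy)
hit=env.move_straight(W(-130,65.5),rate=0.06,force_limit=25)
s=env.read_state();print(hit,s["clock"],s["position"],W(-130,65.5),s["opening"],s["force"],s["wrist_torque"])
p=env.grab_frame("wrist");q=env.grab_frame("scene")
cv2.imwrite("pics/w2.png",cv2.resize(p["image"],None,fx=1.42,fy=1.42))
cv2.imwrite("pics/s2.png",cv2.resize(q["image"][120:340,160:400],None,fx=2.7,fy=2.7,interpolation=cv2.INTER_CUBIC))
```

```text
False 6.3583 [ 0.52225736 -0.00868483  0.06650705] [ 0.52160445 -0.00699122  0.0655    ] 0.633408937343541 [-0.8770379  -7.44536688 11.36374732] [-1.81777067  0.28184286  0.08281811]
```

View pics/w2.png

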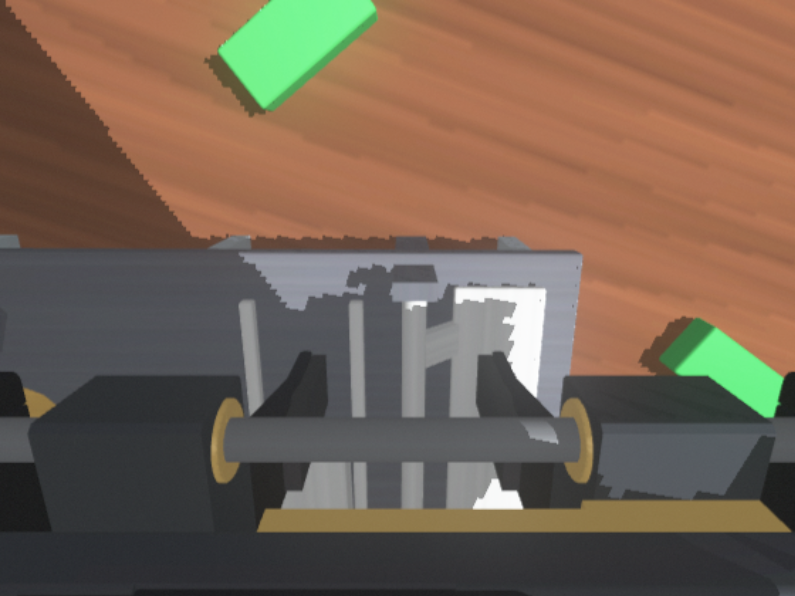

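View pics/s2.png

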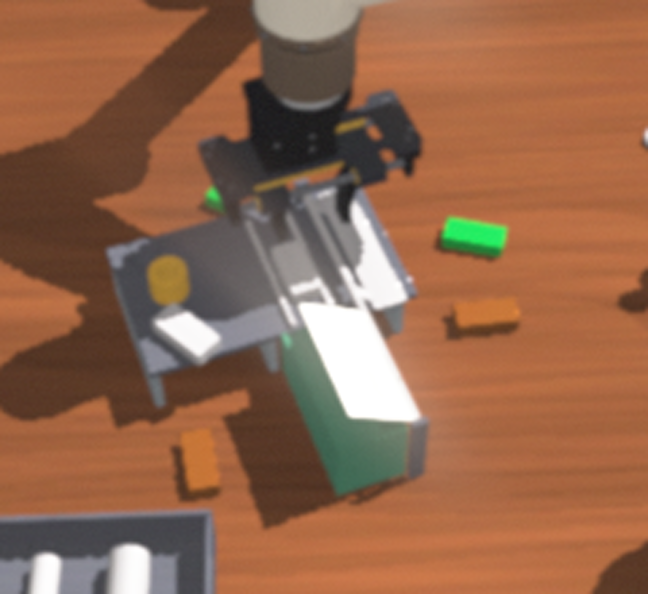

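Run:
```python
from ov import *
h=(.6433,.0390,18.5); rpy=[-90,0,h[2]]
W=lambda x,z,y=-5:H2W(h,[[x,y,z]])[0]
p=env.grab_frame("scene")
for a in(0,.45,.5,.55,.6,.65,.7):
    P=[(x,-73*np.cos(a)-1.5*np.sin(a)*0,79+73*np.sin(a)) for x in(-5,117)]
    print(a,((proj(p,H2W(h,P))-[160,120])*2.7).round(1).tolist())
env.move_straight(W(-130,64),rate=0.05,force_limit=25)
s=env.read_state();print(s["clock"],s["position"],s["force"])
M=R.from_euler('z',h[2],degrees=True).as_matrix()
print(M.T@(s["position"]-[h[0],h[1],0])*1000)
p=env.grab_frame("scene")
cv2.imwrite("pics/s3.png",cv2.resize(p["image"][200:290,230:340],None,fx=6,fy=6,interpolation=cv2.INTER_CUBIC))
```

```text
0 [[289.2, 334.3], [338.8, 445.5]]
0.45 [[296.1, 310.1], [347.1, 421.9]]
0.5 [[297.8, 307.2], [349.0, 419.0]]
0.55 [[299.7, 304.4], [351.2, 416.2]]
0.6 [[301.8, 301.6], [353.5, 413.4]]
0.65 [[304.0, 298.7], [356.0, 410.6]]
0.7 [[306.5, 296.0], [358.6, 407.8]]
6.7583 [ 0.52239974 -0.0090457   0.06542669] [ 0.45854603 -8.1913641  11.59910039]
[-129.89770116   -7.20065604   65.42668685]
```

View pics/s3.png

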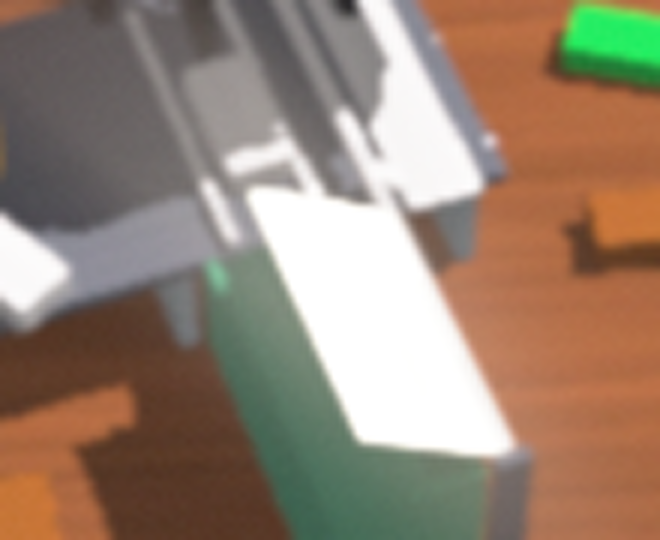

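Run:
```python
from ov import *
h=(.6433,.0390,18.5)
W=lambda x,z,y=-5:H2W(h,[[x,y,z]])[0]
M=R.from_euler('z',h[2],degrees=True).as_matrix()
for x in (-75,-23.5):
    hit=env.move_straight(W(x,63.7),rate=0.06,force_limit=25)
    s=env.read_state();print(hit,s["clock"],M.T@(s["position"]-[h[0],h[1],0])*1000,M.T@s["force"],s["opening"])
    if hit: break
p=env.grab_frame("scene");q=env.grab_frame("wrist")
cv2.imwrite("pics/s4.png",cv2.resize(p["image"][200:290,230:340],None,fx=6,fy=6,interpolation=cv2.INTER_CUBIC))
cv2.imwrite("pics/w4.png",q["image"])
```

```text
False 7.875 [-79.17970706  -5.2003841   62.92795511] [-7.91293309 -0.32611041  8.2749445 ] 0.631640238042958
False 8.8833 [-25.74176803  -5.13922451  63.28865482] [-5.15195595 -0.02330943  7.40998078] 0.6251131938545157
```

View pics/s4.png

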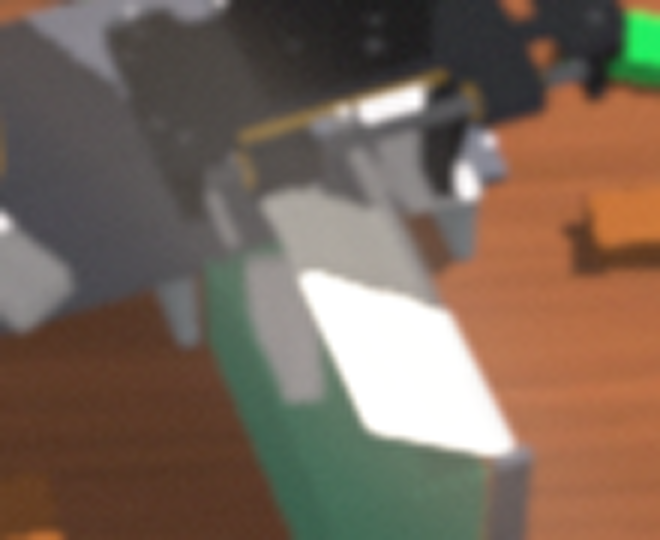

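View pics/w4.png

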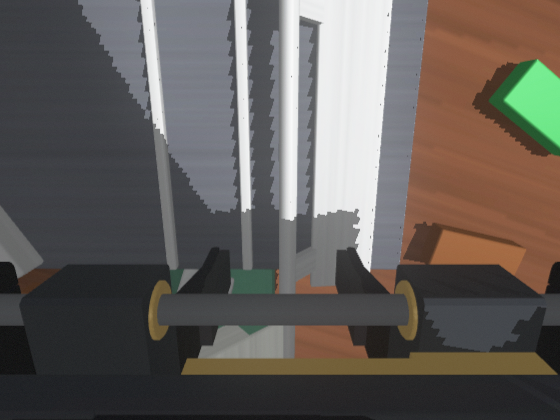

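Run:
```python
from ov import *
h=(.6433,.0390,18.5)
M=R.from_euler('z',h[2],degrees=True).as_matrix()
p=env.grab_frame("scene")
pp=lambda P:((proj(p,H2W(h,P))-[230,200])*6).round().tolist()
print("right wall top front/back",pp([(0,-68,74),(114,-68,74),(-22,-68,60)]))
for z in(22,76):
  for uv in [(247,258),(280,252),(325,375),(285,400)]:
    print(z,uv,(M.T@(unproj(p,230+uv[0]/6,200+uv[1]/6,z/1000)-[h[0],h[1],0])*1000).round())
for t in("blank",): print([(d["score"],((M.T@(np.array(d["xyz"])-[h[0],h[1],0]))*1000).round()) for d in env.search_frame(p,t)])
```

```text
right wall top front/back [[239.0, 276.0], [343.0, 507.0], [222.0, 256.0]]
22 (247, 258) [-44. -50.  22.]
22 (280, 252) [-42. -36.  22.]
22 (325, 375) [ 23. -41.  22.]
22 (285, 400) [ 29. -60.  22.]
76 (247, 258) [ -6. -62.  76.]
76 (280, 252) [ -4. -49.  76.]
76 (325, 375) [ 57. -53.  76.]
76 (285, 400) [ 63. -72.  76.]
[(0.73, array([ -4., 120.,  19.])), (0.55, array([-88., 161.,  14.])), (0.53, array([  55., -178.,   21.])), (0.5, array([-246.,  -53.,   18.])), (0.48, array([  6., -58.,  41.]))]
```

The blank seems to be tilted, with its front end down and its rear near the drop edge. I'll wait briefly with the bar held down and look again.

Run:
```python
from ov import *
h=(.6433,.0390,18.5)
M=R.from_euler('z',h[2],degrees=True).as_matrix()
env.dwell(0.4)
p=env.grab_frame("scene")
s=env.read_state();print(s["clock"],M.T@(s["position"]-[h[0],h[1],0])*1000,M.T@s["force"])
cv2.imwrite("pics/s5.png",cv2.resize(p["image"][215:285,245:325],None,fx=8,fy=8,interpolation=cv2.INTER_CUBIC))
```

```text
9.5333 [-25.7606483   -5.08576439  63.38150276] [-5.10763342  0.96005988  7.76727061]
```

View pics/s5.png

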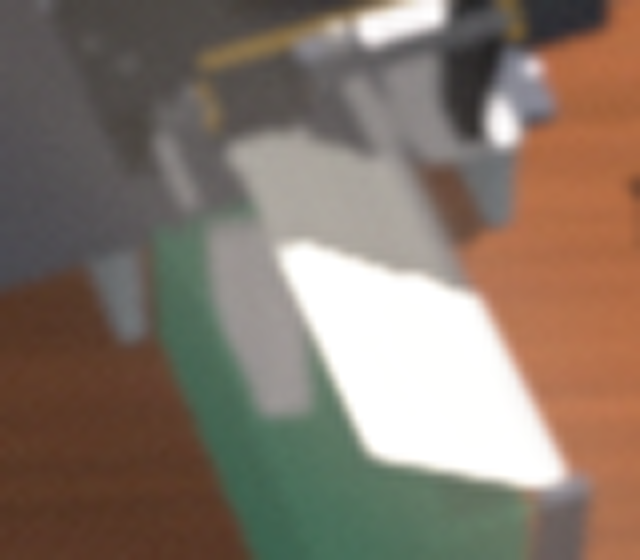

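Run:
```python
from ov import *
h=(.6433,.0390,18.5)
M=R.from_euler('z',h[2],degrees=True).as_matrix()
p=env.grab_frame("scene")
o=M.T@(np.array(p["position"])-[h[0],h[1],0])
def ray(u,v,y):
    X=M.T@(unproj(p,u,v,.05)-[h[0],h[1],0]); d=X-o; return ((o+d*(y/1000-o[1])/d[1])*1000).round(1)
A=(245+208/8,215+218/8); D=(245+262/8,215+415/8)
for y in(-50,-52,-54,-56,-60): 
    a,d=ray(*A,y),ray(*D,y);print(a,d,np.linalg.norm(a-d))
```

```text
[-45.1 -50.   23.7] [  1.9 -50.  -21.4] 65.13839113763864
[-39.  -52.   32.4] [  7.6 -52.  -12.3] 64.57282710242754
[-32.9 -54.   41. ] [ 13.3 -54.   -3.3] 64.00726521263036
[-26.8 -56.   49.7] [ 19.  -56.    5.7] 63.510943938820496
[-14.6 -60.   67. ] [ 30.5 -60.   23.8] 62.45198155383062
```

The blank is leaning at about 44°, front end on the pit floor and rear face just under the fingertip. The finger front is at x≈-16, so I have about 6 mm more before the skirt to nudge it off.

Run:
```python
from ov import *
h=(.6433,.0390,18.5)
W=lambda x,z,y=-5:H2W(h,[[x,y,z]])[0]
M=R.from_euler('z',h[2],degrees=True).as_matrix()
for x in (-20.5,-17.5):
    hit=env.move_straight(W(x,63.3),rate=0.03,force_limit=12)
    s=env.read_state();print(hit,s["clock"],M.T@(s["position"]-[h[0],h[1],0])*1000,M.T@s["force"])
    p=env.grab_frame("scene")
    cv2.imwrite("pics/s6_%d.png"%x,cv2.resize(p["image"][215:285,245:325],None,fx=8,fy=8,interpolation=cv2.INTER_CUBIC))
    if hit: break
```

```text
False 9.8333 [-22.91337294  -5.17133422  62.91612756] [-6.18201989  0.07827619  7.50005168]
False 10.1333 [-19.927484    -5.18483981  62.88270358] [-5.03134377  0.28773298  8.17339459]
```

```bash
ls pics
python3 - <<'E'
import cv2,glob
f=sorted(glob.glob("pics/s6_*.png"))
cv2.imwrite("pics/s6all.png",cv2.resize(cv2.hconcat([cv2.imread(x) for x in f]),None,fx=.62,fy=.62)); print(f)
E
```

```text
ov1.png
s2.png
s3.png
s4.png
s5.png
s6_-17.png
s6_-20.png
scene0.png
scenec.png
top0.png
topc.png
w1.png
w1b.png
w2.png
w4.png
wrist0.png
['pics/s6_-17.png', 'pics/s6_-20.png']
```

View pics/s6all.png

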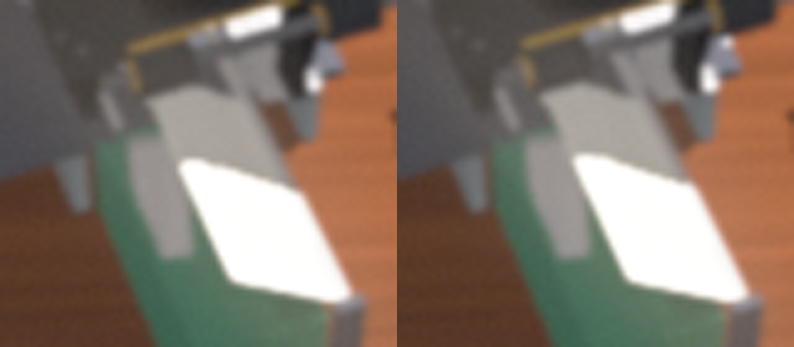

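Run:
```python
from ov import *
h=(.6433,.0390,18.5)
p=env.grab_frame("wrist")
M=R.from_euler('z',h[2],degrees=True).as_matrix()
pp=lambda P:proj(p,H2W(h,P)).round().tolist()
print("edge",pp([(-22,-68,60),(-22,-12,60)]),"pit floor",pp([(-22,-68,6),(-22,-12,6)]))
print("lean rear top/bottom",pp([(-11,-54,60),(-11,-26,60),(-22,-54,48),(-22,-26,48)]))
cv2.imwrite("pics/w6.png",cv2.resize(p["image"][240:380,120:330],None,fx=3.8,fy=3.8,interpolation=cv2.INTER_CUBIC))
```

```text
edge [[160.0, 259.0], [267.0, 259.0]] pit floor [[187.0, 226.0], [270.0, 226.0]]
lean rear top/bottom [[188.0, 278.0], [241.0, 278.0], [193.0, 250.0], [242.0, 250.0]]
```

View pics/w6.png

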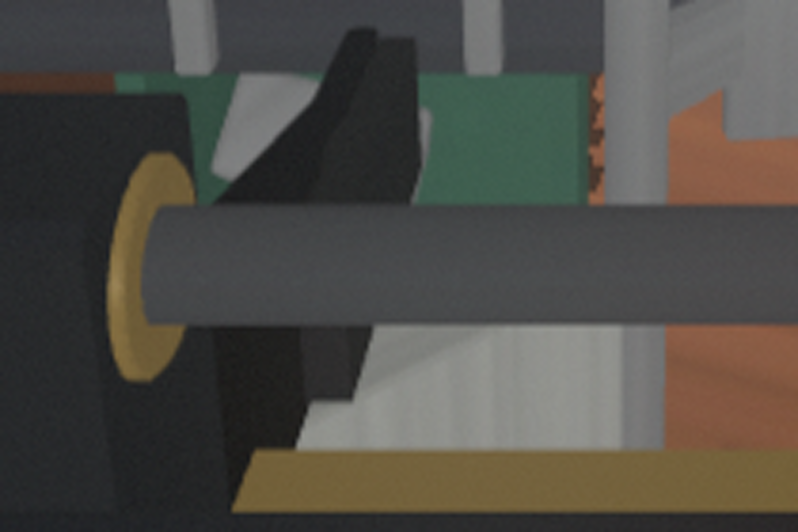

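Run:
```python
from ov import *
h=(.6433,.0390,18.5)
M=R.from_euler('z',h[2],degrees=True).as_matrix()
p=env.grab_frame("wrist"); q=env.grab_frame("scene")
f=lambda c,u,v,z:(M.T@(unproj(c,u,v,z/1000)-[h[0],h[1],0])*1000).round(1).tolist()
for n,(u,v) in dict(L_edge=(240,75),L_front=(212,172),Rt=(432,110),Rb=(415,200),bot=(300,190)).items():
    print(n,[f(p,120+u/3.8,240+v/3.8,z) for z in(20,40,60)])
print("camera",M.T@(np.array(p["position"])-[h[0],h[1],0])*1000)
# stereo of the scene D corner ,A with wrist pixel L_front
def tri(a,b):
    O=[];D=[]
    for c,(u,v) in((p,a),(q,b)):
        o=np.array(c["position"]);d=unproj(c,u,v,0)-o;O.append(o);D.append(d/np.linalg.norm(d))
    t=np.linalg.lstsq(np.stack([D[0],-D[1]],1),O[1]-O[0],rcond=None)[0]
    x1,x2=O[0]+D[0]*t[0],O[1]+D[1]*t[1]
    return (M.T@((x1+x2)/2-[h[0],h[1],0])*1000).round(1),np.linalg.norm(x1-x2)*1000
for b in [(208,218),(262,415),(310,405)]:
  for a in [(240,75),(212,172)]:
    print(a,b,tri((120+a[0]/3.8,240+a[1]/3.8),(245+b[0]/8,215+b[1]/8)))
```

```text
L_edge [[-3.3, -68.6, 20.0], [-12.5, -62.3, 40.0], [-21.8, -56.0, 60.0]]
L_front [[15.3, -75.0, 20.0], [4.3, -68.1, 40.0], [-6.7, -61.2, 60.0]]
Rt [[3.3, -35.8, 20.0], [-6.6, -32.6, 40.0], [-16.4, -29.5, 60.0]]
Rb [[20.9, -39.5, 20.0], [9.3, -36.0, 40.0], [-2.3, -32.5, 60.0]]
bot [[18.9, -59.7, 20.0], [7.5, -54.3, 40.0], [-3.9, -48.9, 60.0]]
camera [-98.40717289  -3.64893784 226.07193993]
(240, 75) (208, 218) (array([-20.9, -57.3,  57.6]), np.float64(1.237733254938976))
(212, 172) (208, 218) (array([-12.3, -59.3,  69.2]), np.float64(2.793373110838778))
(240, 75) (262, 415) (array([ 10.2, -64.5,   0.3]), np.float64(22.175058148888738))
(212, 172) (262, 415) (array([ 21.1, -67.1,  16.5]), np.float64(19.746246329511724))
(240, 75) (310, 405) (array([ 11.3, -56.6,   4.9]), np.float64(36.54963664917942))
(212, 172) (310, 405) (array([ 22. , -59.3,  20.4]), np.float64(33.95670629160036))
```

The blank is fully off the deck. The wrist view shows its rear face leaning at the drop edge, with the top rear edge at about z 60–65 mm and x≈-8. I'll try one more small, force-limited nudge of 3 mm.

Run:
```python
from ov import *
h=(.6433,.0390,18.5)
W=lambda x,z,y=-5:H2W(h,[[x,y,z]])[0]
M=R.from_euler('z',h[2],degrees=True).as_matrix()
hit=env.move_straight(W(-14.5,62.8),rate=0.02,force_limit=8)
s=env.read_state();print(hit,s["clock"],M.T@(s["position"]-[h[0],h[1],0])*1000,M.T@s["force"])
p=env.grab_frame("scene");w=env.grab_frame("wrist")
a=cv2.resize(p["image"][215:285,245:325],(400,350),interpolation=cv2.INTER_CUBIC)
b=cv2.resize(w["image"][240:330,120:230],(400,350),interpolation=cv2.INTER_CUBIC)
# retract with lid held
hit=env.move_straight(W(-55,63.2),rate=0.06,force_limit=25)
s=env.read_state();print(hit,s["clock"],M.T@(s["position"]-[h[0],h[1],0])*1000,M.T@s["force"])
p=env.grab_frame("scene");w=env.grab_frame("wrist")
import pickle; pickle.dump((p,w),open("r.pkl","wb"))
cv2.imwrite("pics/s7.png",cv2.hconcat([a,b]))
cv2.imwrite("pics/s8.png",cv2.hconcat([cv2.resize(p["image"][215:285,245:325],(400,350),interpolation=cv2.INTER_CUBIC),cv2.resize(w["image"][240:420,100:300],(400,360),interpolation=cv2.INTER_CUBIC)[:350]]))
```

```text
False 10.6333 [-17.90910638  -5.19870726  62.49117824] [-7.45357461 -0.84612972  9.93032944]
False 11.5583 [-49.9732211   -5.25494275  65.55438158] [3.71830959 0.84486763 8.46084963]
```

View pics/s7.png

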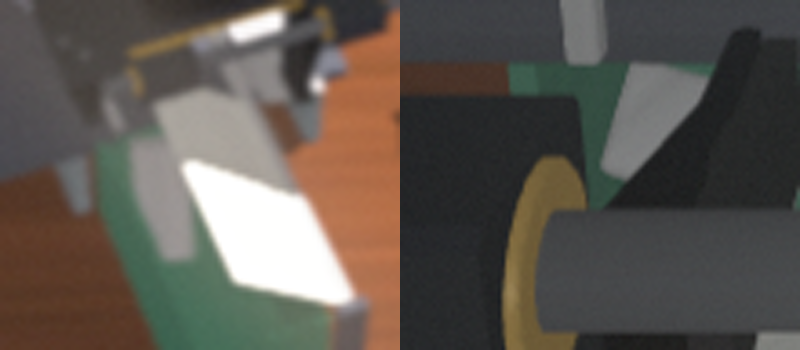

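View pics/s8.png

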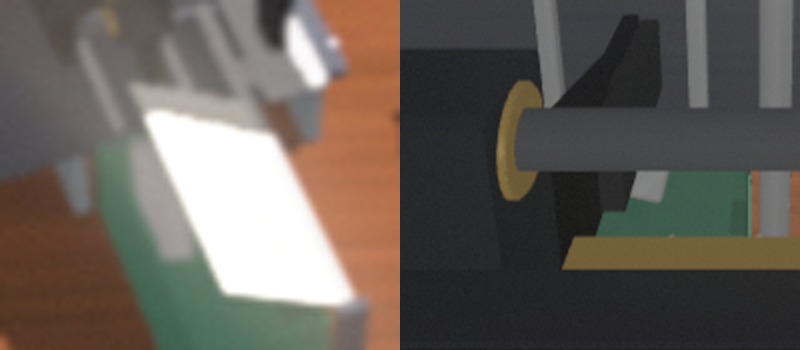

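Run:
```python
from ov import *
h=(.6433,.0390,18.5)
W=lambda x,z,y=-5:H2W(h,[[x,y,z]])[0]
M=R.from_euler('z',h[2],degrees=True).as_matrix()
env.move_straight(W(-62,110),rate=0.07)
env.move_straight(W(-75,210),rate=0.15)
s=env.read_state();print(s["clock"],M.T@(s["position"]-[h[0],h[1],0])*1000,M.T@s["force"])
env.move_straight(W(-240,250),rate=0.25)
p=env.grab_frame("scene")
t=env.grab_frame("top")
s=env.read_state();print(s["clock"],M.T@(s["position"]-[h[0],h[1],0])*1000,s["force"])
import pickle; pickle.dump((p,t),open("f.pkl","wb"))
pp=lambda P:((proj(p,H2W(h,P))-[190,180])*4.5).round().tolist()
for a in (0,.05,.1,.2): print(a,pp([(x,-73*np.cos(a),79+73*np.sin(a)) for x in(-5,117)]))
cv2.imwrite("pics/s9.png",cv2.resize(p["image"][180:310,190:350],None,fx=4.5,fy=4.5,interpolation=cv2.INTER_CUBIC))
cv2.imwrite("pics/t9.png",cv2.resize(t["image"][80:260,200:400],None,fx=3.3,fy=3.3,interpolation=cv2.INTER_CUBIC))
```

```text
13.3083 [-75.60428613  -4.77658757 208.87081492] [ 0.14672241 -0.07890345  0.07974692]
14.2333 [-239.00866286   -4.95954139  249.27366272] [ 0.29670268  0.02020308 -0.9018481 ]
0 [[347.0, 287.0], [430.0, 472.0]]
0.05 [[347.0, 283.0], [430.0, 468.0]]
0.1 [[347.0, 279.0], [430.0, 464.0]]
0.2 [[349.0, 270.0], [432.0, 456.0]]
```

View pics/s9.png

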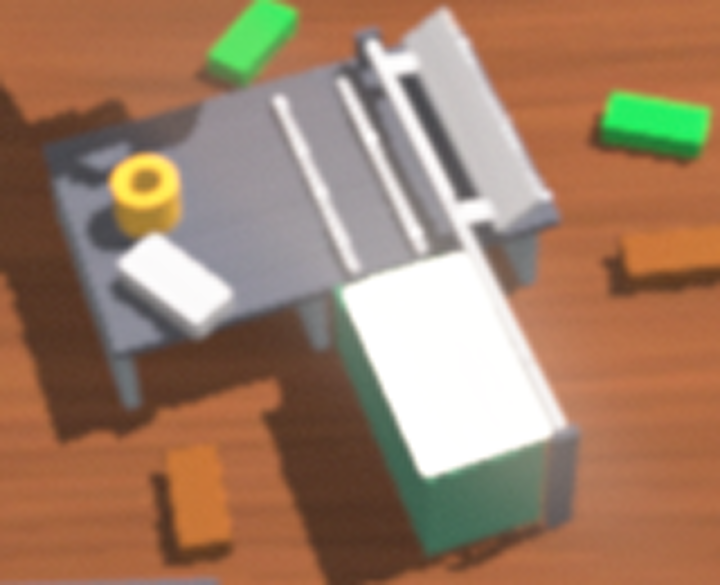

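View pics/t9.png

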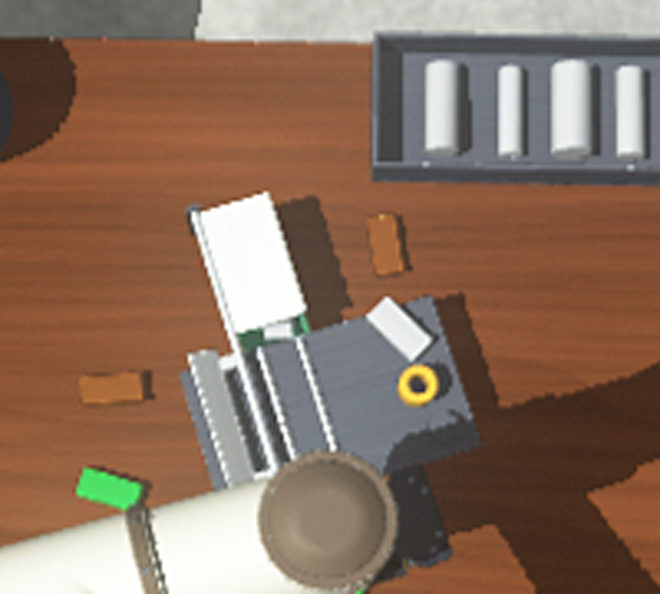

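The lid is fully shut, with cover corners identical to the start, and the bystanders haven't moved. I'll take one look into the 16 mm gap to check how the blank sits.

Run:
```python
from ov import *
h=(.6433,.0390,18.5)
W=lambda x,z,y=-5:H2W(h,[[x,y,z]])[0]
M=R.from_euler('z',h[2],degrees=True).as_matrix()
env.move_straight(W(-15,190,-40),rate=0.25)
w=env.grab_frame("wrist"); s=env.read_state(); print(s["clock"])
import pickle; t=pickle.load(open("f.pkl","rb"))[1]; pickle.dump(w,open("w10.pkl","wb"))
pp=lambda c,P:proj(c,H2W(h,P)).round(1).tolist()
P=[(-22,-68,60),(-22,-12,60),(-6,-59,65),(-6,-23,65)]
print(pp(w,P),pp(t,P))
cv2.imwrite("pics/w10.png",cv2.resize(w["image"][130:290,180:380],None,fx=4,fy=3.7,interpolation=cv2.INTER_CUBIC))
```

```text
15.375
[[248.7, 193.0], [312.5, 193.0], [258.9, 212.1], [299.9, 212.1]] [[291.0, 181.2], [274.1, 186.4], [286.7, 176.9], [275.9, 180.3]]
```

View pics/w10.png

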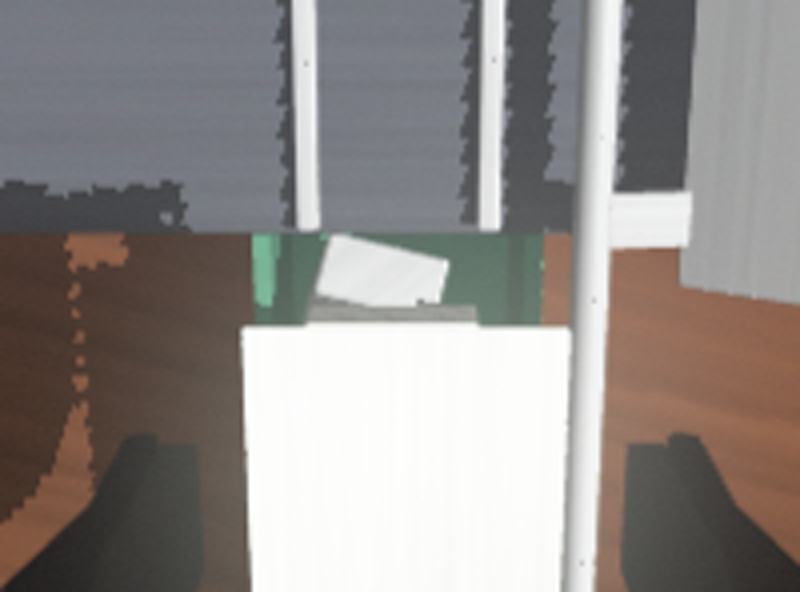

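Run:
```python
from ov import *
h=(.6433,.0390,18.5)
M=R.from_euler('z',h[2],degrees=True).as_matrix()
w=pickle.load(open("w10.pkl","rb"));t=pickle.load(open("f.pkl","rb"))[1]
f=lambda c,u,v,z:(M.T@(unproj(c,u,v,z/1000)-[h[0],h[1],0])*1000)
for z in(15,22,30,40,50,60):
    a,b,c=[f(w,180+u/4,130+v/3.7,z) for u,v in((340,235),(448,262),(315,295))]
    print(z,a.round(),b.round(),c.round(),"AB",np.linalg.norm(a-b).round(1))
```

```text
15 [-10. -56.  15.] [ -3. -29.  15.] [  7. -63.  15.] AB 28.5
22 [-12. -56.  22.] [ -4. -29.  22.] [  5. -62.  22.] AB 27.9
30 [-14. -55.  30.] [ -7. -29.  30.] [  2. -62.  30.] AB 27.2
40 [-17. -55.  40.] [ -9. -29.  40.] [ -1. -61.  40.] AB 26.4
50 [-19. -54.  50.] [-12. -30.  50.] [ -4. -60.  50.] AB 25.5
60 [-22. -54.  60.] [-15. -30.  60.] [ -7. -59.  60.] AB 24.7
```

Run:
```python
from ov import *
h=(.6433,.0390,18.5)
W=lambda x,z,y=-5:H2W(h,[[x,y,z]])[0]
env.move_straight(W(-240,270),rate=0.25)
p=env.grab_frame("scene"); a=cv2.imread("pics/scene0.png")
d=cv2.absdiff(p["image"],a).max(2); cv2.imwrite("pics/diff.png",cv2.hconcat([d[150:320,180:480]]))
cv2.imwrite("pics/fin.png",p["image"])
s=env.read_state();print(s["clock"],s["force"])
```

```text
16.5417 [-0.40616617  0.02767595 -0.61486498]
```

View pics/fin.png

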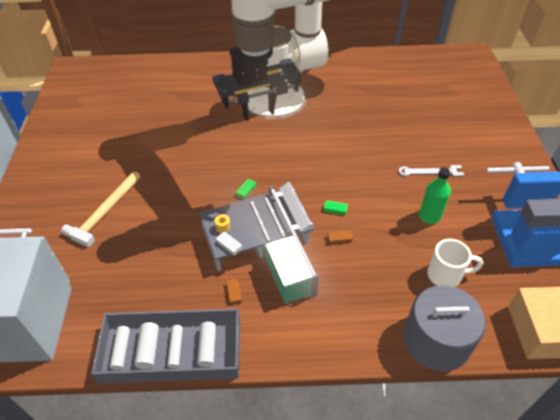

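View pics/diff.png

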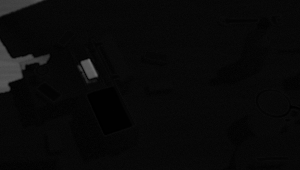

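The only change in the scene apart from shadows is the blank missing from the channel at (272,220). The lid is shut, the bystanders are unmoved and the arm is clear, so I'm handing the job in.

Run:
```python
from workcell import env
print(env.close_job(), env.read_state()["clock"])
```

```text
the job is handed in; nothing more can be done
the job is handed in; nothing more can be done
```

The blank is in the hopper and the lid is shut, but as far as I can tell the blank is leaning in the pit rather than lying flat. I held the press bar down with the left fingertip and pushed the blank along the channel and over the drop edge with the right one. I then backed off with the bar still down, let the lid spring shut and moved clear. It was handed in at about 16.5 s.

- **Confirmed:** The last scene picture matches the first except for the missing blank and shadows. The lid is fully shut, the bystanders haven't moved, and the tool force is about zero. The highest force I read was about 14 N.
- **Not settled:** With the lid open, the blank was leaning at about 44° against the wall at the drop edge, and 9 mm of further nudging did not shift it. Its rear edge is at about deck height, so it is off the deck and inside the pit. My last wrist picture alone would also fit a blank lying flat on the floor. Taken with the earlier view, leaning is more likely.

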